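# Index the welding turntable and set its brake

### The job

With a fingertip, gently push on a spoke of the welding turntable to turn it until the yellow spoke points straight at the green arrow; either way round will do. Then gently push the red-knobbed brake lever right over to its far stop, leaving the table lined up, and come clear. Do not touch or shift the flanged pipe standing on the turntable, and leave the spray can, yellow tin and wire brush where they are: nothing is to be gripped, forced or lifted.

Things in the scene. Friction and masses are not known exactly. Their poses are not given: they have to be found in the camera images.
- positioner: fixed blue stand of the welding turntable. Origin: on the bench, straight below the turntable's axis; own +x points to the green index post, own -y to the brake lever, 180 mm from the axis. Foot plate 14 mm thick (disc of radius 112 mm, an arm 70 mm wide to 200 mm along +x, one 90 mm wide to 220 mm along -y). +x points away from the robot, give or take 0.45 rad
- turntable (a joint): turntable angle about its upright axis, rad, growing counter-clockwise seen from above; no stops, turns endlessly. At 0 or any whole turn (6.283) the yellow spoke points straight at the green arrow. Stiff (0.25 N m, so 2 to 3 N at a spoke), does not coast, stays where it is left
- table_axis (a point): centre of the turntable, on its axis, 75 mm above the bench: steel disc of radius 70 mm, 12 mm thick, with four level spokes 90 degrees apart at this height: bars 12 mm thick, free from 70 to 112 mm from the axis, each ending in a ball knob 26 mm across, 125 mm out. One spoke is yellow, three are steel with black knobs. Free space between and under them down to the foot plate
- yellow_knob (a point): centre of the ball knob (26 mm across) at the end of the yellow spoke, 125 mm from the turntable's axis, 75 mm above the bench; it turns with the turntable
- index_point (a point): fixed point in the air 125 mm from the axis towards the green arrow, 75 mm above the bench: where the yellow knob's centre lies when the yellow spoke points straight at the arrow
- arrow_tip (a point): tip of the fixed green arrow that points at the turntable's axis from 152 mm away, 78 mm above the bench (a cone 28 mm across at its root). It is part of the green index post behind it, 16 x 30 mm, 92 mm tall, 174 to 190 mm from the axis
- brake (a joint): brake lever angle, rad: 0 = off (leaning 0.35 rad towards the stand's -x, away from the green post), 0.7 = on, at its far stop (leaning 0.35 rad towards the stand's +x, the green post's side). Starts near off, stays where it is left, takes about 2 N at its knob. It does not hold the turntable; no need to press hard at its stop
- brake_tip (a point): centre of the brake lever's red ball knob (22 mm across), 65 mm up a 10 mm steel rod from its pivot, which is 36 mm above the bench, 180 mm from the turntable's axis along the stand's -y. It swings along the stand's x; knob centre 97 mm above the bench at the stops, 101 mm midway. Below it a grey block 70 x 50 mm, top 38 mm above the bench
- pipe: loose dark steel pipe stub with a flange, 0.6 kg, standing upright in the middle of the turntable: flange 96 mm across and 10 mm thick, pipe 60 mm across, 44 mm tall (top 125 mm above the bench). Origin: centre of its underside. It turns with the table; not to be touched
- can: spray can, orange label, 56 mm across, 130 mm tall, standing on the bench near the positioner; origin: centre of its underside. Leave alone
- tin: yellow tin with a black lid, 63 x 63 mm, 85 mm tall, standing on the bench near the positioner; origin: centre of its underside. Leave alone
- brush: wire brush: flat wooden bar 220 x 24 mm with brass bristles upward, 38 mm tall in all, lying on the bench beside the positioner; its length along its own x; origin: centre of its underside. Leave alone

How it is judged:
On the way, in this order (a step that is already met when the one before it is completed fails the run):
1. the yellow spoke is turned to point at the green arrow (horizontal distance between yellow_knob and index_point below 0.012 m), for 0.3 s.
2. then the brake lever is pushed over, the spoke still at the arrow (horizontal distance between yellow_knob and index_point below 0.012 m and value of joint brake above 0.57 rad), for 0.2 s.
At the end, for the whole second after the job is handed in: The yellow knob's centre is within 12 mm (about 5 degrees) of the point in line with the green arrow and the table is at rest; the brake lever is over past 0.57 of its 0.7 rad; the pipe stands on the table within 12 mm of its centre; can, tin and brush lie within 20 mm of where they were (all of step 2 and velocity of joint turntable between -0.05 and 0.05 rad/s and horizontal distance between pipe and table_axis below 0.012 m and z of pipe in the frame of positioner below 0.09 m and angle between pipe's own z axis and vertical below 0.1 rad and distance of each of can, tin, brush from where it was at the start of the episode below 0.02 m); the robot touches nothing.
It fails at once if the robot touches the pipe (contact force between any of the arm, the fingers and pipe above 1 N).
It fails at once if a spoke, the lever or the stand is gripped or forced with the fingers, over 35 N (contact force between the fingers and positioner above 35 N).
It fails at once if the pipe is shifted on the table, tipped or lifted (not (horizontal distance between pipe and table_axis below 0.012 m and z of pipe in the frame of positioner below 0.09 m and angle between pipe's own z axis and vertical below 0.1 rad)).
It fails at once if the can, tin or brush is moved or lifted (distance of any of can, tin, brush from where it was at the start of the episode above 0.02 m).
It also fails if it takes over 61 s, if anything falls off the work surface, if the arm or the gripper's body presses on something with over 40 N, if the wrist force passes 120 N, or if a joint passes its speed limit or range.

### The arm

A 7-joint arm with a two-finger parallel gripper is mounted at the origin on the work surface. World frame = base frame: x ahead of the robot, y to its left, z up, the work surface at z = 0. Lengths are in m, angles in rad, forces in N, time in s.
With the tool pointing down it reaches from about 0.4 to 0.875 m from the base axis. Payload 19.3 kg.
Tool frame: the origin (TCP) lies at the very end of the fingers, on their centre line; the grasp point (between the pads) lies 19 mm behind it; z points along the fingers, y is the line along which they close (so a half turn about z gives the same grasp; the last joint's range is limited). The gripper opens to 85 mm and grips with 20 to 120 N. Pads are 22 mm wide; open, the fingers measure 114 mm over their backs; the gripper's body (76 mm by 85 mm) begins 54 mm behind the grasp point. The pads swing forward as they close: fully open they stand 13 mm farther back than shut.
Start: joints at [1.031, 0.521, -0.036, 1.599, 0.021, 1.021, -0.113], TCP at [0.283, -0.557, 0.231] pointing down, gripper open.
Joint ranges: [-2.91, 2.91], [-0.3, 2.13], [-1.5, 1.42], [0.17, 2.43], [-1.26, 4.41], [0.16, 1.93], [-2.52, 2.52]. Speed limits (rad/s): [1.89, 1.89, 2.39, 2.39, 3.01, 3.01, 3.01].

### API

Orientations are given as a rotation vector (axis times angle).
In Python, from workcell import env gives the robot as it stands.
- The arm moves only by the tool drive_tool, never from a script. Its argument "moves" is a list of rows, each a list of 7 numbers: the shift along the tool's x, y, z in m, then the turn, a rotation vector about the tool's x, y, z in degrees, then the opening, from -1 (shut) to 1 (fully open). In form: [[tx, ty, tz, rx, ry, rz, fingers], ...]. A call has 1 to 12 rows; each row shifts and turns the commanded pose from where the row before left it, along the tool's axes as they then stand; what a row does not reach is not made up. A row lasts 1/12 s, in which the tool goes at most 41.7 mm and 7.16 degrees, less where a joint would pass 70% of its speed; a pose out of reach is approached as far as the arm can. A call is refused whole if a number of a shift passes 0.0417 or a number of a turn 7.16, either way. A call with a gripper value outside its range is refused whole. The fingers move at their own pace and stop on an object; "newtons" is the grip in N (left out, the last holds). Time passes only in rows, so rows that do not move let the fingers close. It gives the time, the measured TCP pose, the force, the opening and the grip force at its end, in the units of the state.
- env.read_state(): the state, without advancing time (a new reading comes with each control period).
- env.get_image(name): name is "side" or "top" or "wrist"; returns a dict with "img" (384x512x3 uint8, red, green, blue), "range_z" (384x512 float32, m along the optical axis (not along the pixel's ray), 0 where there is no reading), "camera_matrix" (3x3 intrinsics, pixels), "T" (4x4, takes a point from camera to world coordinates). Camera axes: x right, y down, z forward; pixel columns grow to the right and rows downward; lengths in m; the calibration is good to about 2 mm. A picture is of the moment at which its call begins.
- env.close_job(): hands the job in; it is judged then, once.
The state is a dict: "time": time; "joint_positions": joint angles; "dq": joint speeds; "joint_torque": joint torques, N m; "position": TCP position; "tcp_rot": TCP orientation; "force": force on the tool from outside, world axes, zero at the start; "wrist_torque": the same for the moment, N m; "width": finger opening in m; "gripper_force": force on a finger pad.
Only numpy, scipy, OpenCV 4.12 (cv2) and the standard library are available. Lean on these libraries where they do the work, as an engineer would, in place of code of your own. Each camera call takes 0.05 s, during which the arm holds its last target. There are 200 camera calls.

## Working session

There is one attempt and no reset: what is moved stays moved. The work goes in short steps, Python scripts to look and compute and a tool call to move; the robot and the scene stay as the last step left them, time stands still between calls to the robot, and variables do not carry over. Pictures are saved under pics/ and viewed, at most 10 in all, crops included, and the job is handed in when it is done.

Besides the shell and the picture viewer there is one more tool, called after "Call:" as name(argument=value, ...) on one line, values as JSON. drive_tool: Moves the arm, as the interface text tells. Its arguments: {"type":"object","properties":{"moves":{"type":"array"},"newtons":{"type":"number"}},"required":["moves"]}

```bash
mkdir -p pics; cat > h.py <<'E'
import numpy as np, cv2
from workcell import env
def grab(name, fn=None):
    d=env.get_image(name)
    if fn: cv2.imwrite('pics/'+fn, cv2.cvtColor(d['img'],cv2.COLOR_RGB2BGR))
    return d
def pts(d):
    K=d['camera_matrix'];z=d['range_z'];v,u=np.mgrid[:z.shape[0],:z.shape[1]]
    p=np.stack([(u-K[0,2])/K[0,0]*z,(v-K[1,2])/K[1,1]*z,z],-1)
    return p@d['T'][:3,:3].T+d['T'][:3,3]
E
python3 - <<'E'
from h import *
np.set_printoptions(precision=3,suppress=True)
s=env.read_state(); print(s)
for n in ('top','side'):
    d=grab(n,n+'0.png'); print(n,d['camera_matrix'],d['T'])
    np.savez(n+'0.npz',**d)
E
```

```text
{'time': 0.0, 'joint_positions': array([ 1.031,  0.522, -0.036,  1.6  ,  0.021,  1.021, -0.113]), 'dq': array([-0.001, -0.002,  0.   ,  0.001, -0.   ,  0.001, -0.003]), 'joint_torque': array([ -0.001, -92.707,   1.98 , -36.993,   0.018,   0.008,  -0.   ]), 'position': array([ 0.283, -0.557,  0.231]), 'tcp_rot': array([-3.054, -0.731,  0.001]), 'force': array([ 0.48 , -0.629,  0.307]), 'wrist_torque': array([ 0.006, -0.004, -0.032]), 'gripper_force': 0.0, 'width': 0.0855851429242861}
top [[425.842   0.    252.93 ]
 [  0.    425.842 194.856]
 [  0.      0.      1.   ]] [[-0.024 -0.997  0.078  0.542]
 [-1.     0.023 -0.015  0.027]
 [ 0.013 -0.078 -0.997  1.288]
 [ 0.     0.     0.     1.   ]]
side [[374.176   0.    258.072]
 [  0.    374.176 197.669]
 [  0.      0.      1.   ]] [[-0.657 -0.402  0.638  0.079]
 [-0.754  0.336 -0.565  0.501]
 [ 0.013 -0.852 -0.524  0.535]
 [ 0.     0.     0.     1.   ]]
```

View pics/top0.png

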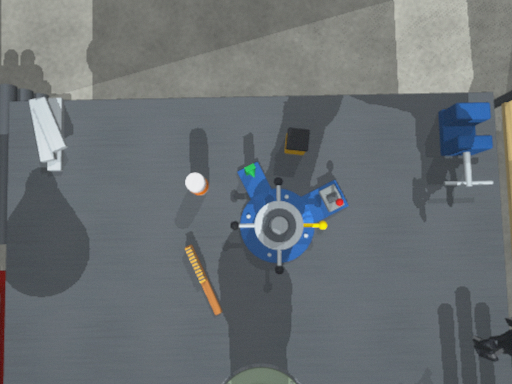

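View pics/side0.png

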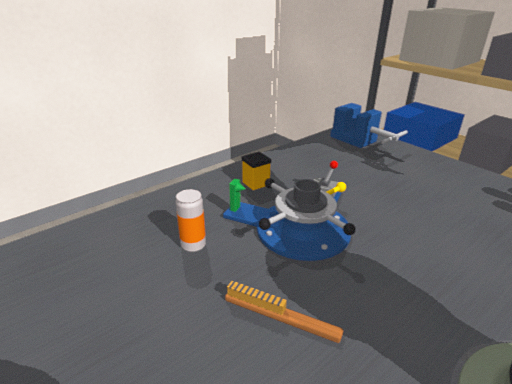

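The top view shows the axis near (279,226), yellow knob (323,226), black knobs (235,226), (278,182) and (279,270), arrow (251,172), red knob (339,202), can (196,184), tin (297,140) and brush (203,280). The side view shows the same things: yellow knob (341,187), red (334,165), arrow (237,187). I'll measure these by colour and triangulate across the two views.

```bash
cat >> h.py <<'E'
def cen(d,lo,hi,box=None):
    m=cv2.inRange(cv2.cvtColor(d['img'],cv2.COLOR_RGB2HSV),lo,hi)
    if box: k=np.zeros_like(m);k[box[1]:box[3],box[0]:box[2]]=1;m=m*k
    n,l,st,c=cv2.connectedComponentsWithStats(m)
    i=1+np.argmax(st[1:,4]); return c[i],st[i],l==i
def ray(d,c):
    K=d['camera_matrix'];r=d['T'][:3,:3]@np.array([(c[0]-K[0,2])/K[0,0],(c[1]-K[1,2])/K[1,1],1]);return d['T'][:3,3],r
def plane(d,c,z):
    o,r=ray(d,c);return o+r*(z-o[2])/r[2]
def tri(d1,c1,d2,c2):
    (o1,r1),(o2,r2)=ray(d1,c1),ray(d2,c2)
    s=np.linalg.lstsq(np.c_[r1,-r2],o2-o1,rcond=None)[0]
    a,b=o1+s[0]*r1,o2+s[1]*r2;return (a+b)/2,np.linalg.norm(a-b)
YEL=((25,150,120),(33,255,255));RED=((0,180,100),(4,255,255));GRN=((50,120,60),(75,255,255))
E
python3 - <<'E'
from h import *
np.set_printoptions(precision=4,suppress=True)
t=dict(np.load('top0.npz'));s=dict(np.load('side0.npz'))
B={'yel':(YEL,(305,212,335,240),(325,175,352,200)),'red':(RED,(325,190,350,215),(322,155,345,175)),'grn':(GRN,(235,155,270,185),(220,170,255,220))}
for k,(c,b1,b2) in B.items():
    c1,s1,_=cen(t,*c,b1);c2,s2,_=cen(s,*c,b2)
    print(k,c1,s1,c2,s2,tri(t,c1,s,c2), plane(t,c1,.075 if k=='yel' else .097))
# black knobs in top
P=pts(t)
hsv=cv2.cvtColor(t['img'],cv2.COLOR_RGB2HSV)
for b in [(228,219,242,233),(271,175,286,189),(272,263,286,277)]:
    c,st,_=cen(t,(0,0,0),(179,120,45),b);print('blk',c,st,plane(t,c,.075))
# disc top by height band
from_z=(P[...,2]>.074)&(P[...,2]<.09);box=np.zeros_like(from_z);box[180:275,230:330]=1
q=P[from_z&box];r=P[(P[...,2]>.118)&(P[...,2]<.132)&box]
print('band',np.median(q,0),len(q),'pipe top',(r.min(0)+r.max(0))/2,len(r))
for n,p in (('can',(196,184)),('tin',(297,137)),('brush',(203,280))):print(n,P[p[1],p[0]])
E
```

```text
yel [317.8857 224.9238] [305 221  22   9 105] [339.9315 186.4932] [334 182  12  10  73] (array([ 0.5443, -0.1744,  0.0815]), np.float64(0.005891114145955659)) [ 0.5467 -0.1737  0.075 ]
red [339.2258 201.8065] [336 199   7   6  31] [333.3333 163.9762] [330 161   8   7  42] (array([ 0.61  , -0.2317,  0.0994]), np.float64(0.0005704888370273857)) [ 0.6099 -0.2324  0.097 ]
grn [249.8229 169.1146] [244 163  11  13  96] [235.1131 193.5443] [230 179  16  32 327] (array([0.7133, 0.0159, 0.0568]), np.float64(0.0007136582637128707)) [0.7079 0.0166 0.097 ]Traceback (most recent call last):
  File "<stdin>", line 12, in <module>
  File "h.py", line 15, in cen
    i=1+np.argmax(st[1:,4]); return c[i],st[i],l==i
        ~~~~~~~~~^^^^^^^^^^
    return _wrapfunc(a, 'argmax', axis=axis, out=out, **kwds)
    return bound(*args, **kwds)
ValueError: attempt to get argmax of an empty sequence
```

```bash
python3 - <<'E'
from h import *
np.set_printoptions(precision=4,suppress=True)
t=dict(np.load('top0.npz'));s=dict(np.load('side0.npz'))
P=pts(t)
c1,_,_=cen(t,*YEL,(318,218,335,235));c2,_,_=cen(s,*YEL,(334,180,352,196))
print('yel',c1,tri(t,c1,s,c2),plane(t,c1,.075))
for b in [(228,219,242,233),(271,175,286,189),(272,263,286,277)]:
    g=cv2.cvtColor(t['img'],cv2.COLOR_RGB2GRAY)[b[1]:b[3],b[0]:b[2]]
    m=(g<40).astype(np.uint8);M=cv2.moments(m,True);
    c=(M['m10']/max(M['m00'],1)+b[0],M['m01']/max(M['m00'],1)+b[1]);print('blk',g.min(),M['m00'],c,plane(t,c,.075))
box=np.zeros(P.shape[:2],bool);box[195:258,248:312]=1
q=P[(P[...,2]>.076)&(P[...,2]<.088)&box];r=P[(P[...,2]>.118)&(P[...,2]<.132)&box]
c,rad=cv2.minEnclosingCircle(q[:,:2].astype(np.float32));print('disc',c,rad,np.median(q[:,2]))
print('pipe top',(r.min(0)+r.max(0))/2,np.ptp(r,0))
# arrow tip: green pixel nearest the axis
_,_,m=cen(t,*GRN,(235,155,270,185));v,u=np.nonzero(m)
G=np.array([plane(t,(a,b),.078) for a,b in zip(u,v)]);ax=np.array(c)
dd=np.linalg.norm(G[:,:2]-ax,axis=1);print('tip',G[dd.argmin()],dd.min(),dd.max())
g=np.mean(G[:,:2],0);print('arrow dir',np.arctan2(*(g-ax)[::-1]), np.arctan2(*(G[dd.argmin()][:2]-ax)[::-1]))
_,_,m=cen(s,*GRN,(220,170,255,220))
Q=pts(s)[m];Q=Q[Q[:,2]>.06];print('side green',np.median(Q,0),np.arctan2(*(np.median(Q,0)[:2]-ax)[::-1]))
for n,p in (('can',(196,184)),('tin',(297,137)),('brush',(203,280))):print(n,P[p[1],p[0]])
E
```

```text
yel [322.125  224.9375] (array([ 0.547 , -0.185 ,  0.0763]), np.float64(0.0016725493269629285)) [ 0.5464 -0.1858  0.075 ]
blk 43 0.0 (228.0, 219.0) [0.5695 0.0817 0.075 ]
blk 36 5.0 (279.0, 183.6) [ 0.6674 -0.0662  0.075 ]
blk 38 1.0 (277.0, 271.0) [ 0.4199 -0.0536  0.075 ]
disc (0.5484352111816406, -0.06402837485074997) 0.0896264910697937 0.08083650363782868
pipe top [ 0.5502 -0.0606  0.124 ] [0.0575 0.0578 0.0115]
tip [0.6934 0.0077 0.078 ] 0.1617638675816738 0.19450665909629325
arrow dir 0.46039994477406904 0.45940044613551484
side green [0.7045 0.0202 0.0828] 0.49515805974941746
can [0.6656 0.1646 0.1299]
tin [ 0.7998 -0.1211  0.0834]
brush [0.3955 0.1592 0.036 ]
```

Call:
drive_tool(moves=[[0.026,-0.0177,0,0,0,0,-1],[0.026,-0.0177,0,0,0,0,-1],[0.026,-0.0177,0,0,0,0,-1],[0.026,-0.0177,0,0,0,0,-1],[0.026,-0.0177,0,0,0,0,-1],[0.026,-0.0177,0,0,0,0,-1],[0.026,-0.0177,0,0,0,0,-1],[0.026,-0.0177,0,0,0,0,-1],[0.026,-0.0177,0,0,0,0,-1],[0.026,-0.0177,0,0,0,0,-1],[0.026,-0.0177,0,0,0,0,-1],[0.026,-0.0177,0,0,0,0,-1]], newtons=20)

```text
time: 1.1
position: [0.4653, -0.2252, 0.2312]
tcp_rot: [-3.055, -0.731, 0.0]
force: [1.2, -1.1, 0.2]
width: 0.0
gripper_force: 0.0
```

Call:
drive_tool(moves=[[0.01,-0.007,0,0,0,7,-1],[0,0,0,0,0,7,-1],[0,0,0,0,0,7,-1],[0,0,0,0,0,7,-1],[0,0,0,0,0,0,-1],[0,0,0,0,0,0,-1]])

```text
time: 1.6
position: [0.4707, -0.2157, 0.2311]
tcp_rot: [-3.142, 0.023, 0.001]
force: [-0.5, 0.3, 0.1]
width: 0.0
gripper_force: 0.0
```

Call:
drive_tool(moves=[[0.012,-0.0216,0,0,0,0,-1],[0.012,-0.0216,0,0,0,0,-1],[0.012,-0.0216,0,0,0,0,-1],[0,0,0,0,0,0,-1],[0,0,0,0,0,0,-1],[0,0,0,0,0,0,-1]])

```text
time: 2.1
position: [0.5076, -0.1523, 0.2312]
tcp_rot: [3.141, -0.026, -0.001]
force: [0.5, 0.0, -0.2]
width: 0.0003
gripper_force: 0.0
```

```bash
python3 - <<'E'
from h import *
np.set_printoptions(precision=4,suppress=True)
d=grab('wrist','w1.png');np.savez('w1.npz',**d);print(env.read_state()['position'],d['T'])
E
```

```text
[ 0.5075 -0.1526  0.2312] [[-0.0159 -0.9479 -0.3182  0.5895]
 [-0.9999  0.0148  0.0059 -0.1533]
 [-0.0009  0.3183 -0.948   0.3741]
 [ 0.      0.      0.      1.    ]]
```

View pics/w1.png

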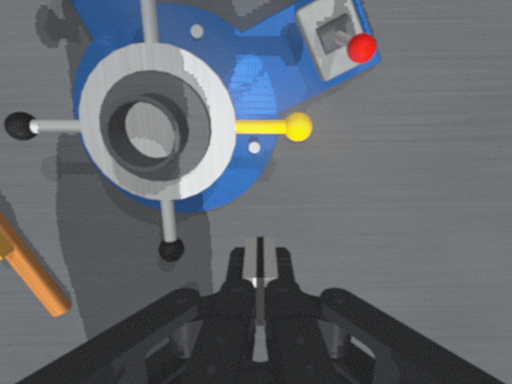

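The wrist view shows the yellow knob at (298,127), black knobs at (20,125) and (171,250), the red knob at (362,48) and the shut fingertips at (260,240), in clear space. I'll refine the axis from the knobs.

```bash
python3 - <<'E'
from h import *
np.set_printoptions(precision=4,suppress=True)
d=dict(np.load('w1.npz'))
y=plane(d,(298,127),.075);l=plane(d,(20.5,125.5),.075);b=plane(d,(171,250),.075);r=plane(d,(362,48),.097)
ax=((y+l)/2)[:2];print(y,l,b,r,ax,np.linalg.norm((y-l)[:2])/2,np.linalg.norm(b[:2]-ax))
th=np.arctan2(*(y-l)[:2][::-1]);phi=np.arctan2(*(r[:2]-ax)[::-1])+1.6924
print('theta',th,'phi',phi,'turn deg',np.degrees(phi-th),np.linalg.norm(r[:2]-ax))
E
```

```text
[ 0.5466 -0.1871  0.075 ] [0.5519 0.0648 0.075 ] [ 0.4226 -0.0588  0.075 ] [ 0.6103 -0.2333  0.097 ] [ 0.5492 -0.0611] 0.12596670071515495 0.12667097360415192
theta -1.5919202656763636 phi 0.4625095367776806 turn deg 117.7101569865122 0.18268007198202244
```

Call:
drive_tool(moves=[[0,0,0.03,0,0,0,-1],[0,0,0.03,0,0,0,-1],[0,0,0.03,0,0,0,-1],[0,0,0.03,0,0,0,-1],[0,0,0.02,0,0,0,-1],[0,0,0.02,0,0,0,-1],[0,0,0.008,0,0,0,-1],[0,0,0,0,0,0,-1],[0,0,0,0,0,0,-1]])

```text
time: 2.9
position: [0.5079, -0.1523, 0.0638]
tcp_rot: [3.141, -0.03, -0.0]
force: [-0.1, -0.8, 0.3]
width: -0.0002
gripper_force: 0.0
```

Call:
drive_tool(moves=[[0.008,0,0,0,0,0,-1],[0.006,0,0,0,0,0,-1],[0.004,0,0,0,0,0,-1],[0.004,0,0,0,0,0,-1],[0.0064,0.001,0,0,0,-4,-1],[0.0064,0.001,0,0,0,-4,-1],[0,0,0,0,0,0,-1],[0,0,0,0,0,0,-1]])

```text
time: 3.57
position: [0.543, -0.154, 0.0634]
tcp_rot: [-3.136, -0.186, -0.001]
force: [-0.8, -1.1, 0.0]
width: -0.0002
gripper_force: 0.0
```

```bash
cat > chk.py <<'E'
from h import *
np.set_printoptions(precision=4,suppress=True)
ax=np.array([.5492,-.0611]);phi=.4625
s=env.read_state();p=s['position'][:2]
a=s['tcp_rot'];psi=2*np.arctan2(a[1],a[0]);v=p-ax
print('psi-90',np.degrees(psi-np.pi/2)%360-360,'tcp radius',np.hypot(*v),'ang',np.degrees(np.arctan2(v[1],v[0])),'z',s['position'][2],'F',s['force'])
d=env.get_image('top')
m=cv2.inRange(cv2.cvtColor(d['img'],cv2.COLOR_RGB2HSV),*YEL);vv,uu=np.nonzero(m)
G=np.array([plane(d,(x,y),.075)[:2] for x,y in zip(uu,vv)])-ax
r=np.hypot(*G.T);k=(r>.075)&(r<.142);g=G[k]
if k.sum():
    an=np.arctan2(g[:,1],g[:,0]);print('yellow px',k.sum(),'rmax',r[k].max(),'angle',np.degrees(np.median(an)),'to go',np.degrees(phi-np.median(an)))
E
python3 chk.py
```

```text
psi-90 -83.20934882990508 tcp radius 0.09314373776294939 ang -93.81411261804107 z 0.06339551388517081 F [-0.8207 -1.0923  0.0176]Traceback (most recent call last):
  File "chk.py", line 9, in <module>
    G=np.array([plane(d,(x,y),.075)[:2] for x,y in zip(uu,vv)])-ax
      ~~~~~~~~~~~~~~~~~~~~~~~~~~~~~~~~~~~~~~~~~~~~~~~~~~~~~~~~~^~~
ValueError: operands could not be broadcast together with shapes (0,) (2,)
```

Call:
drive_tool(moves=[[0.0064,0.001,0,0,0,-4,-1],[0.0064,0.001,0,0,0,-4,-1],[0.0064,0.001,0,0,0,-4,-1],[0.0064,0.001,0,0,0,-4,-1],[0.0064,0.001,0,0,0,-4,-1],[0.0064,0.001,0,0,0,-4,-1],[0,0,0,0,0,0,-1]])

```text
time: 4.2
position: [0.5815, -0.1482, 0.0633]
tcp_rot: [-3.027, -0.84, -0.001]
force: [0.2, 0.1, -0.6]
width: -0.0002
gripper_force: 0.0
```

```bash
sed -i "s/d=env.get_image('top')/import sys;d=grab(sys.argv[1],sys.argv[2] if len(sys.argv)>2 else None)/; s/^G=np.array(\(.*\))-ax/G=np.array(\1).reshape(-1,2)-ax/" chk.py; python3 chk.py wrist w2.png; python3 chk.py side s2.png
```

```text
psi-90 -58.972752030854565 tcp radius 0.09292444417602655 ang -69.68542379897305 z 0.0633160349209134 F [ 0.1778  0.0978 -0.5939]
yellow px 4630 rmax 0.13880962980340508 angle -58.949334794814725 to go 85.44863281961528
psi-90 -59.21672030871446 tcp radius 0.09292894397212678 ang -70.0078598070975 z 0.0632326408111884 F [ 0.0835 -0.1525 -0.0326]
yellow px 5 rmax 0.13993837195133746 angle -55.884316383193365 to go 82.38361440799395
```

View pics/w2.png

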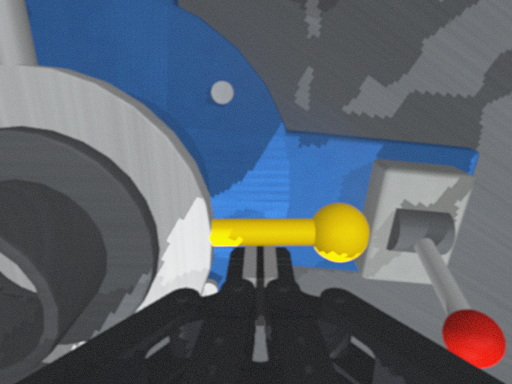

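The yellow spoke (212–310, 232) and its knob (341,232) lie flat against the fingertip at (260,250). The red knob at (474,338) is clear to the side. I'll keep following the arc.

Call:
drive_tool(moves=[[0.0064,0.001,0,0,0,-4,-1],[0.0064,0.001,0,0,0,-4,-1],[0.0064,0.001,0,0,0,-4,-1],[0.0064,0.001,0,0,0,-4,-1],[0.0064,0.001,0,0,0,-4,-1],[0.0064,0.001,0,0,0,-4,-1],[0.0064,0.001,0,0,0,-4,-1],[0.0064,0.001,0,0,0,-4,-1],[0.0064,0.001,0,0,0,-4,-1],[0.0064,0.001,0,0,0,-4,-1],[0,0,0,0,0,0,-1]])

```text
time: 5.22
position: [0.6295, -0.1069, 0.0632]
tcp_rot: [-2.557, -1.824, -0.0]
force: [-0.2, -0.1, 0.7]
width: 0.0001
gripper_force: 0.0
```

```bash
python3 chk.py wrist
```

```text
psi-90 -19.001115634658788 tcp radius 0.09248746107111336 ang -29.70202621683843 z 0.06321674620051274 F [-0.1791 -0.1181  0.7208]
yellow px 4725 rmax 0.13904658496923047 angle -18.84271362396987 to go 45.342011648770445
```

Call:
drive_tool(moves=[[0.0064,0.001,0,0,0,-4,-1],[0.0064,0.001,0,0,0,-4,-1],[0.0064,0.001,0,0,0,-4,-1],[0.0064,0.001,0,0,0,-4,-1],[0.0064,0.001,0,0,0,-4,-1],[0.0064,0.001,0,0,0,-4,-1],[0.0064,0.001,0,0,0,-4,-1],[0.0064,0.001,0,0,0,-4,-1],[0.0064,0.001,0,0,0,-4,-1],[0.0064,0.001,0,0,0,-4,-1],[0,0,0,0,0,0,-1]])

```text
time: 6.18
position: [0.64, -0.0446, 0.0632]
tcp_rot: [-1.78, -2.588, 0.0]
force: [-0.3, -0.2, -0.6]
width: -0.0
gripper_force: 0.0
```

```bash
python3 chk.py wrist w3.png; cat > arrow.py <<'E'
from h import *
ax=np.array([.5492,-.0611])
d=grab('wrist');c,st,m=cen(d,*GRN);v,u=np.nonzero(m)
G=np.array([plane(d,(x,y),.078)[:2] for x,y in zip(u,v)])-ax;r=np.hypot(*G.T)
i=r.argmin();k=r<r.min()+.012
print('arrow px',m.sum(),'tip r',r.min(),'ang tip',np.degrees(np.arctan2(G[i,1],G[i,0])),'cone',np.degrees(np.arctan2(*G[k].mean(0)[::-1])),'tip px',u[i],v[i])
E
python3 arrow.py
```

```text
psi-90 -339.06195757977844 tcp radius 0.09227296562260283 ang 10.318151822500072 z 0.06320801878830382 F [-0.3124 -0.248  -0.6082]
yellow px 4696 rmax 0.138761608508956 angle 21.11837373688274 to go 5.380924287917835
arrow px 8913 tip r 0.14947505284533985 ang tip 29.087757438532293 cone 30.641800329572863 tip px 397 188
```

View pics/w3.png

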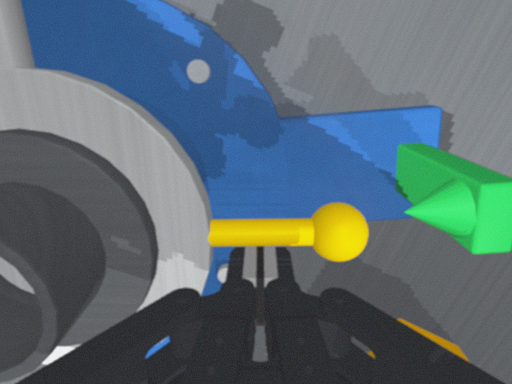

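The yellow knob (338,232) is just short of the green arrow, whose tip is at (405,211). The post corner at (397,150) had fooled the tip search.

```bash
python3 - <<'E'
from h import *
ax=np.array([.5492,-.0611]);d=grab('wrist')
for c,z in (((405,211),.078),((338,232),.075)):
    p=plane(d,c,z)[:2]-ax;print(p+ax,np.hypot(*p),np.degrees(np.arctan2(p[1],p[0])))
# post top rectangle at z=.092: centre 182mm from axis
for c in ((398,147),(512,182),(508,250),(472,253)): 
    p=plane(d,c,.092)[:2]-ax;print(c,np.hypot(*p),np.degrees(np.arctan2(p[1],p[0])))
E
```

```text
[0.68809944 0.00316955] 0.1530477997554095 24.830246056371454
[ 0.66697298 -0.01687902] 0.12580131347770923 20.579976085191916
(398, 147) 0.14600092813612972 37.128253775790945
(512, 182) 0.1856858062524344 29.464724326721058
(508, 250) 0.1887733723461807 20.776589423000033
(472, 253) 0.174889820569199 20.347933373995698
```

Call:
drive_tool(moves=[[0.0032,0.0005,0,0,0,-2,-1],[0.0036,0.0005,0,0,0,-2.3,-1],[0,0,0,0,0,0,-1],[0,0,0,0,0,0,-1],[0,0,0,0,0,0,-1],[0,0,0,0,0,0,-1],[0,0,0,0,0,0,-1]])

```text
time: 6.92
position: [0.639, -0.0386, 0.0633]
tcp_rot: [-1.684, -2.652, -0.0]
force: [0.2, -0.4, 0.2]
width: -0.0003
gripper_force: 0.0
```

```bash
python3 chk.py wrist w4.png
```

```text
psi-90 -334.82431073179356 tcp radius 0.09253901564838897 ang 14.070672282270603 z 0.06329710285942515 F [ 0.18   -0.4357  0.1877]
yellow px 4688 rmax 0.1386494725034524 angle 24.893753235677284 to go 1.6055447891232901
```

View pics/w4.png

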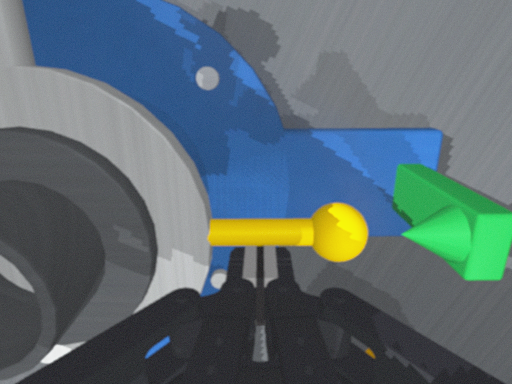

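The spoke (row 232) is in line with the arrow tip (403,235) and parallel to the plate edges. I'll back off along the tangent, rise and go round to the lever.

Call:
drive_tool(moves=[[-0.008,0,0,0,0,0,-1],[-0.011,0,0,0,0,0,-1],[-0.011,0,0,0,0,0,-1],[0,0,-0.02,0,0,0,-1],[0,0,-0.03,0,0,0,-1],[0,0,-0.03,0,0,0,-1],[0,0,-0.03,0,0,0,-1],[0,0,-0.01,0,0,0,-1],[0,0,0,0,0,0,-1]])

```text
time: 7.72
position: [0.6533, -0.067, 0.1863]
tcp_rot: [1.683, 2.648, 0.003]
force: [0.4, 0.9, 0.0]
width: 0.0001
gripper_force: 0.0
```

Call:
drive_tool(moves=[[-0.0166,-0.0205,0,0,0,0,-1],[-0.0166,-0.0205,0,0,0,0,-1],[-0.0166,-0.0205,0,0,0,0,-1],[-0.0166,-0.0205,0,0,0,0,-1],[-0.0166,-0.0205,0,0,0,0,-1],[-0.0166,-0.0205,0,0,0,0,-1],[-0.0166,-0.0205,0,0,0,0,-1],[-0.0166,-0.0205,0,0,0,0,-1],[0,0,0,0,0,0,-1],[0,0,0,0,0,0,-1]])

```text
time: 8.55
position: [0.5588, -0.258, 0.1823]
tcp_rot: [-1.687, -2.649, 0.001]
force: [0.6, -0.2, 0.1]
width: -0.0004
gripper_force: 0.0
```

```bash
python3 chk.py wrist; python3 chk.py top t5.png;python3 - <<'E'
from h import *
d=grab('wrist','w5.png');t=grab('top')
for n,e in (('w',d),('t',t)):
    try:
        c,st,_=cen(e,*RED);print(n,c,st,plane(e,c,.098))
    except ValueError: print('none')
    try:
        c,st,m=cen(e,*GRN);v,u=np.nonzero(m);print('green',c,st[4],plane(e,c,.085))
    except ValueError: print('none')
E
```

```text
psi-90 -334.9840708596173 tcp radius 0.19717465454139335 ang -87.20189980974196 z 0.18227033051139477 F [ 0.6362 -0.1662  0.1097]
psi-90 -334.866649799576 tcp radius 0.19560347981165913 ang -86.9683859930123 z 0.18249755050051447 F [ 0.4122  0.979  -0.158 ]
yellow px 105 rmax 0.1357113544927924 angle 25.566116209747136 to go 0.933181815053438
w [334.17850953 196.08145581] [321 183  28  27 577] [ 0.61051999 -0.23239802  0.098     ]
none
t [  1.81818182 278.5       ] [  0 271   5  16  66] [0.42063491 0.70292851 0.098     ]
green [249.78947368 169.17894737] 95 [0.7094308  0.01655467 0.085     ]
```

View pics/w5.png

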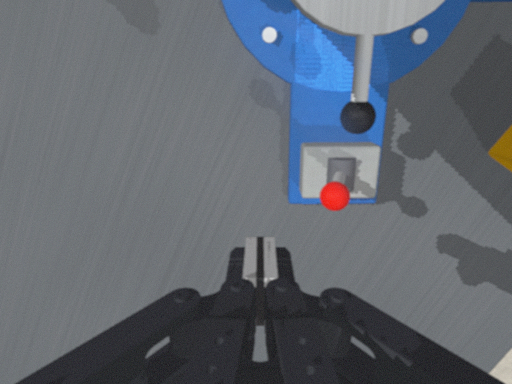

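The red knob is at (334,196), to the right of the fingertip (260,240), and the black spoke knob (358,116) is well clear. I'll go down beside the lever, then push along tool +y.

Call:
drive_tool(moves=[[0.001,0,0.03,0,0,0,-1],[0,0,0.03,0,0,0,-1],[0,0,0.02,0,0,0,-1],[0,0,0.014,0,0,0,-1],[0,0,0,0,0,0,-1],[0,0.01,0,0,0,0,-1],[0,0.01,0,0,0,0,-1],[0,0.006,0,0,0,0,-1],[0,0.004,0,0,0,0,-1],[0,0.004,0,0,0,0,-1],[0,0,0,0,0,0,-1]])

```text
time: 9.67
position: [0.591, -0.24, 0.0898]
tcp_rot: [1.682, 2.652, 0.0]
force: [-0.5, -0.1, 0.6]
width: 0.0
gripper_force: 0.3
```

Call:
drive_tool(moves=[[0,0.004,0,0,0,0,-1],[0,0.004,0,0,0,0,-1],[0,0.004,0,0,0,0,-1],[0,0.004,0,0,0,0,-1],[0,0.004,0,0,0,0,-1],[0,0.004,0,0,0,0,-1],[0,0.004,0,0,0,0,-1],[0,0.004,0,0,0,0,-1],[0,0,0,0,0,0,-1],[0,0,0,0,0,0,-1]])

```text
time: 10.5
position: [0.6195, -0.2264, 0.0892]
tcp_rot: [1.682, 2.653, 0.001]
force: [-0.5, 0.6, -0.2]
width: -0.0001
gripper_force: 0.0
```

```bash
cat > lev.py <<'E'
from h import *
ax=np.array([.5492,-.0611]);phi=.447
d=grab('wrist','lev%d.png'%int(100*env.read_state()['time']));c,st,_=cen(d,*RED)
p=plane(d,c,.098)[:2]-ax;R=np.array([[np.cos(phi),np.sin(phi)],[-np.sin(phi),np.cos(phi)]])
q=R@p;t=R@(env.read_state()['position'][:2]-ax);print('knob px',c,st,'stand xy',q,'brake',.35+np.arcsin(np.clip(q[0]/.065,-1,1)),'tcp stand',t)
E
python3 lev.py
```

```text
knob px [313.6431746  266.46666667] [ 292  244   44   46 1575] stand xy [ 0.0176677  -0.18156108] brake 0.6252740954133374 tcp stand [-0.00830614 -0.17947322]
```

Call:
drive_tool(moves=[[0,0.002,0,0,0,0,-1],[0,0.002,0,0,0,0,-1],[0,0,0,0,0,0,-1]])

```text
time: 10.8
position: [0.623, -0.2249, 0.0893]
tcp_rot: [-1.683, -2.653, 0.0]
force: [-1.8, -0.8, -1.2]
width: 0.0
gripper_force: 0.5
```

```bash
python3 lev.py
```

```text
knob px [311.98003992 264.89753826] [ 291  243   43   45 1503] stand xy [ 0.02065852 -0.18096076] brake 0.6734329021451217 tcp stand [-0.00438965 -0.17961358]
```

Call:
drive_tool(moves=[[0,0.001,0,0,0,0,-1],[0,0.001,0,0,0,0,-1],[0,0,0,0,0,0,-1],[0,0,0,0,0,0,-1]])

```text
time: 11.18
position: [0.6247, -0.2241, 0.0893]
tcp_rot: [1.683, 2.653, 0.0]
force: [-1.2, -0.9, 0.4]
width: 0.0
gripper_force: 0.4
```

```bash
python3 lev.py
```

```text
knob px [311.43353373 264.19706079] [ 291  242   42   46 1497] stand xy [ 0.02227205 -0.18063978] brake 0.6997329642711556 tcp stand [-0.00240962 -0.179647  ]
```

The lever reads about 0.70, which is its stop. I'll back off and come clear.

Call:
drive_tool(moves=[[0,-0.006,0,0,0,0,-1],[0,-0.014,0,0,0,0,-1],[0,-0.02,0,0,0,0,-1],[0,-0.02,0,0,0,0,-1],[0,0,-0.03,0,0,0,-1],[0,0,-0.04,0,0,0,-1],[0,0,-0.04,0,0,0,-1],[-0.03,0,-0.01,0,0,0,-1],[-0.04,0,0,0,0,0,-1],[-0.04,0,0,0,0,0,-1],[0,0,0,0,0,0,-1],[0,0,0,0,0,0,-1]])

```text
time: 12.23
position: [0.6169, -0.3512, 0.2084]
tcp_rot: [-1.686, -2.65, -0.0]
force: [0.1, 1.1, -0.4]
width: 0.0005
gripper_force: 0.0
```

```bash
python3 lev.py; python3 chk.py top t6.png; python3 - <<'E'
from h import *
t=grab('top');c,st,_=cen(t,*RED,(325,175,370,215));print(c,st[4],plane(t,c,.098))
P=pts(t)
for n,p in (('can',(196,184)),('tin',(297,137)),('brush',(203,280))):print(n,P[p[1],p[0]])
E
```

```text
knob px [380.02113606  34.32364597] [365  19  31  32 757] stand xy [ 0.02201815 -0.18008049] brake 0.6955781638026872 tcp stand [-0.06351806 -0.28919925]
psi-90 -334.82262343820327 tcp radius 0.29609247296637176 ang -76.77621465016357 z 0.20871539972956613 F [-0.5417  1.1115  0.0642]
yellow px 104 rmax 0.1357113544927924 angle 25.553234284564883 to go 0.9460637402356906
[332.5862069  189.27586207] 29 [ 0.64558531 -0.21483643  0.098     ]
can [0.66603009 0.16504903 0.12623946]
tin [ 0.79931993 -0.12087003  0.08565345]
brush [0.39573741 0.1589835  0.03816231]
```

View pics/t6.png

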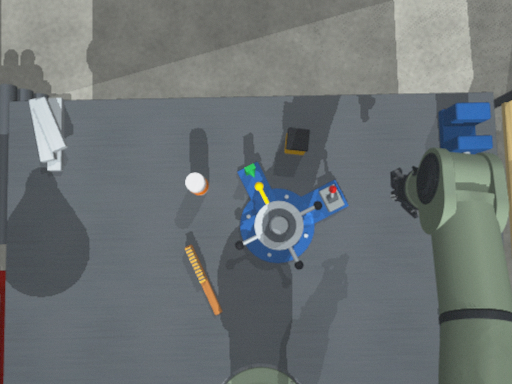

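The top view shows the yellow spoke (259,187) pointing at the green arrow (251,171), and the red knob over at (333,189). The can, tin and brush are unmoved and the arm is clear.

```bash
python3 -c "
from workcell import env
print(env.close_job())"
```

```text
the job is handed in; nothing more can be done
None
```

The job is handed in, with no verdict returned: the yellow spoke is within about 1° of the green arrow, the brake lever is at its far stop (about 0.70 rad), the can, tin and brush have not moved, the pipe was not touched, and the arm is clear, all in about 12 s of the 61 s allowed.

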